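Colour reading on a nested tub

TASK

Nest the printed tub with the blue stripe, mouth down as it is, over the white tub on the sprung stand: lower it right home and let go of it. Then take the orange probe out of its dock and hold its black foot flat on the yellow dot of that tub, upright, with the foot lying along the blue stripe, and press gently with about 6 newtons (never more than 15). Finish while still holding the probe pressed there; leave the red tub and everything else where it is.

Things in the scene. Friction and masses are not known exactly. Their poses are not given: they have to be found in the camera images.
- tub: White tub with blue band, 60 g, mouth down; on top a blue stripe 48 x 14 mm with a yellow 10 mm dot. 74 mm high: hollow skirt 76 mm wide at the mouth, 62 mm at 46-49 mm height (shoulder), then a closed straight top 54 mm wide, 49-74 mm height (grip here). Wall 2 mm, hollow to 46 mm. Origin: mouth centre (underside), z up, x along the stripe. Nested: 28 mm above the other tub, 2 mm side play.
- spot (a point): Centre of the yellow dot on the sample tub's flat top, 74 mm above the tub's origin; same axes as the tub (x along the stripe).
- base_tub: Plain white tub of the same outer shape and size, loose, already standing mouth down on the stand between its six locating pins. Origin: centre of its mouth (underside), z up. Its top is 74 mm higher.
- reject_tub: Red tub of the same shape, mouth down on the table: a reject, leave it alone. Origin: centre of its underside.
- seat (a point): Centre of the top face of the stand's sprung aluminium plate, under the white tub, 66 mm above the table at rest; six black pins 8 mm high, 8 mm thick, on a 90 mm circle, surround it. The plate is 110 mm across; the grey round stand under it is 130 mm across, fixed to the table.
- stage (a joint): Travel of the sprung plate straight down (m): 0 at rest at the top, at most 0.024. It carries both tubs without sinking noticeably, starts to sink at a further push of about 1.1 to 1.4 N and then yields 1 mm per 0.6 N: a 6 N push is about 8 mm down.
- dock: Grey block 100 x 75 x 40 mm fixed to the table, with a rectangular pocket 53 x 27 mm, 25 mm deep, in its top, in which the probe stands upright. Origin: centre of its underside; x along the pocket's long side.
- probe: Orange colour probe, loose, 180 g, 100 mm tall, upright in the dock pocket (underside 15 mm above the table). Flat black foot 46 (x) x 16 (y) x 12 mm; above it a straight orange body 30 (x) x 20 (y) mm up to 96 mm, then a small black cap. Grip across y, about 80 mm above its underside. Origin: centre of the foot's underside, z up, x along the foot's long side (either way round is alike).
- tape_roll: Brown tape roll lying flat, 100 mm across, 48 mm high; bystander. Origin: centre of its underside.
- glue: White glue bottle with yellow label and blue cap, 56 mm across, 150 mm high; bystander. Origin: centre of its underside.
- ink_jar: Blue ink jar with black lid, 70 mm across, 75 mm high; bystander. Origin: centre of its underside.
- marker: Yellow and green marker lying flat, 110 x 22 x 16 mm; bystander. Origin: underside, x along it.
Mind the look-alikes: they are no part of the job. Leave any purple look-alike of the tub alone.

How it is judged:
By the outcome, as a careful person would: the job done as asked, in the order asked, and still so for the second after the job is handed in, while the arm keeps its last pose, push and grip.
It also fails if it takes over 51 s, if anything falls off the work surface, if the arm or the gripper's body presses on something with over 40 N, if the wrist force passes 120 N, or if a joint passes its speed limit or range.

ROBOT

A 6-joint arm with a two-finger parallel gripper is mounted at the origin on the work surface. World frame = base frame: x ahead of the robot, y to its left, z up, the work surface at z = 0. Lengths are in m, angles in rad, forces in N, time in s.
With the tool pointing down it reaches from about 0.35 to 0.725 m from the base axis. Payload 6 kg.
Tool frame: the origin (TCP) lies on the centre line of the jaws, within the pads' length; the fingertips stand 11 mm ahead of it and the grasp point (between the pads) lies 8 mm behind it (arm.finger_overhang is the distance from the TCP to the fingertips, in m); z points along the fingers, y is the line along which they close (so a half turn about z gives the same grasp; the last joint's range is limited). The gripper opens to 85 mm and grips with 20 to 120 N. Pads are 22 mm wide; open, the fingers measure 114 mm over their backs; the gripper's body (76 mm by 85 mm) begins 54 mm behind the grasp point. The pads swing forward as they close: fully open they stand 13 mm farther back than shut.
Start: joints at [-0.988, 0.04, 0.085, 0, -1.615, -0.334], TCP at [0.148, -0.581, 0.216] pointing down, gripper open.
Joint ranges: [-2.56, 2.56], [-1.29, 2.01], [-1.08, 1.49], [-3.29, 1.98], [-2.81, -0.18], [-2.99, 2.99]. Speed limits (rad/s): [2.57, 2.57, 3.01, 3.14, 3.14, 3.14].

INTERFACE

Orientations are given as a rotation vector (axis times angle).
In Python, from workcell import arm gives the robot as it stands. The module is installed in compiled form; this text tells all that it offers. Calls block until the motion is done:
- arm.goto(position, orientation): joint-space move of the TCP to a pose.
- arm.servo_line(position, vel=0.15, rot=None): straight line of the TCP; rot=None keeps the orientation; vel is the mean speed in m/s.
- arm.move_joints(angles): joint-space move.
- arm.release() and arm.close_gripper(): open the fingers fully, or close them until they stop; the grip force is fixed at half the most.
- arm.wait(seconds).
- arm.solve_ik(position, orientation): joint angles nearest the present ones, or None.
- arm.read_state(): the state.
- arm.grab_frame(name): name is "side" or "top"; returns the picture (420x560x3 uint8, red, green, blue); there is no depth.
- arm.camera_params(name): a dict with "mtx" (3x3 intrinsics, pixels), "dist_coeffs" ([k1, k2, p1, p2, k3] as OpenCV has them; the pictures are not rectified), "R" (3x3) and "t" (3): a world point X has camera coordinates R X + t. Camera axes: x right, y down, z forward; pixel columns grow to the right and rows downward; lengths in m; the calibration is good to about 2 mm. A picture is of the moment at which its call begins. camera_params takes no time and is no camera call.
A pose or a line that the arm cannot do raises arm.Unreachable and nothing moves.
- arm.close_job(): hands the job in; it is judged then, once.
The state is a dict: "time": time; "joint_positions": joint angles; "dq": joint speeds; "joint_torque": joint torques, N m; "tool_pos": TCP position; "tool_rot": TCP orientation; "force": force on the tool from outside, world axes, zero at the start; "torque": the same for the moment, N m; "opening": finger opening in m; "grasp_force": force on a finger pad.
Only numpy, scipy, OpenCV 4.12 (cv2) and the standard library are available. Lean on these libraries where they do the work, as an engineer would, in place of code of your own. Each camera call takes 0.05 s, during which the arm holds its last target. There are 200 camera calls.

## Working session

There is one attempt and no reset: what is moved stays moved. The work goes in short steps, each a Python script; the robot and the scene stay as the last script left them, time stands still between calls to the robot, and variables do not carry over. Pictures are saved under pics/ and viewed, at most 10 in all, crops included, and the job is handed in when it is done.

```bash
mkdir -p pics
python3 - <<'E'
from workcell import arm
import cv2,numpy as np
for n in("top","side"):
    cv2.imwrite(f"pics/{n}0.png",arm.grab_frame(n)[:,:,::-1]); p=arm.camera_params(n)
    print(n,p, -np.array(p["R"]).T@np.array(p["t"]))
s=arm.read_state();print(s)
E
```

```text
top {'mtx': array([[471.55613912,   0.        , 282.76237161],
       [  0.        , 471.55613912, 211.35759686],
       [  0.        ,   0.        ,   1.        ]]), 'dist_coeffs': array([-0.1673124,  0.       ,  0.       ,  0.       ,  0.       ]), 'R': array([[-0.05342852, -0.99855916, -0.00499906],
       [-0.97567949,  0.05326882, -0.21263106],
       [ 0.21259099, -0.00648308, -0.97711977]]), 't': array([0.00406036, 0.52777461, 1.23672728])} [ 0.25223872 -0.01604162  1.32067225]
side {'mtx': array([[489.93830499,   0.        , 280.06202971],
       [  0.        , 489.93830499, 210.94801648],
       [  0.        ,   0.        ,   1.        ]]), 'dist_coeffs': array([-0.00301837,  0.        ,  0.        ,  0.        ,  0.        ]), 'R': array([[-0.67532728, -0.73751603,  0.00178174],
       [-0.44220917,  0.40298546, -0.80128258],
       [ 0.59024073, -0.54191588, -0.59828342]]), 't': array([0.34858089, 0.31166672, 1.00407496])} [-0.21941788  0.67561101  0.84983344]
{'time': 0.1, 'joint_positions': array([-9.88297414e-01,  4.07517790e-02,  8.39292005e-02, -3.90748393e-04,
       -1.61550601e+00, -3.33718034e-01]), 'dq': array([ 0.00091416, -0.00069256,  0.00261221,  0.00236826,  0.00075317,
       -0.00020724]), 'joint_torque': array([-4.58490365e-03, -3.69345438e+01,  3.48280478e+01,  6.95173681e+00,
       -4.54484209e-03, -2.10545181e-05]), 'tool_pos': array([ 0.14773096, -0.58120336,  0.21469236]), 'tool_rot': array([ 3.89763105e-01, -3.11698980e+00, -2.42963227e-03]), 'force': array([-0.04037256,  0.08954335, -0.38728073]), 'torque': array([ 0.02465499, -0.04910826, -0.01544137]), 'grasp_force': 0.0, 'opening': 0.08543949626532125}
```

View pics/top0.png

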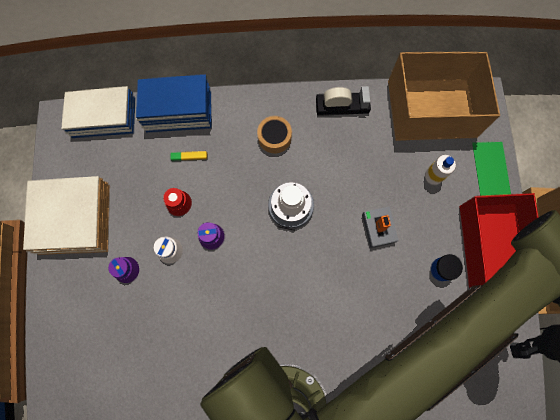

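View pics/side0.png

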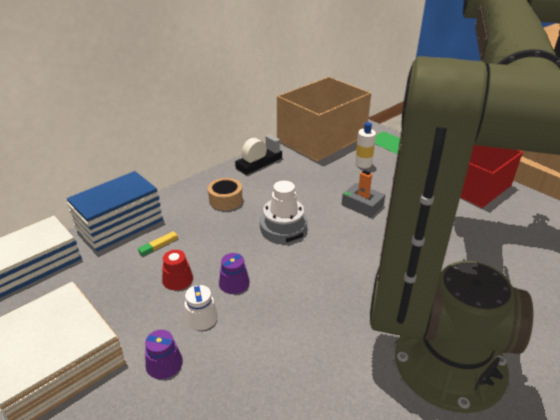

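The top view shows the tub at about (165,248) with purple look-alikes at (209,235) and (123,269). The stand with the white tub is at (291,203), and the probe and dock are at (382,228). In the side view the tub is at (200,305), the white tub at (284,195) and the probe at (365,185).

```bash
python3 - <<'E'
import cv2,numpy as np
t=cv2.imread("pics/top0.png");s=cv2.imread("pics/side0.png")
def c(i,x,y,w=33):return cv2.resize(i[y-w:y+w,x-w:x+w],(264,264),interpolation=cv2.INTER_NEAREST)
cv2.imwrite("pics/crops.png",np.vstack([np.hstack([c(t,165,248),c(t,291,203),c(t,382,228)]),np.hstack([c(s,200,305),c(s,284,205),c(s,365,190)])]))
E
cat > h.py <<'E'
from workcell import arm
import cv2,numpy as np
from scipy.spatial.transform import Rotation as Ro
P={n:arm.camera_params(n) for n in("top","side")}
def ray(n,uv):
    p=P[n];q=cv2.undistortPoints(np.float64(uv).reshape(-1,1,2),p["mtx"],p["dist_coeffs"])[:,0]
    d=np.c_[q,np.ones(len(q))]@p["R"]
    return -p["R"].T@p["t"],d
def plane(n,uv,z):
    o,d=ray(n,uv);return (o+d*((z-o[2])/d[:,2])[:,None])[:,:2]
def tri(a,b):
    (o,d),(q,e)=ray("top",a),ray("side",b);d,e=d[0],e[0]
    k=np.linalg.lstsq(np.c_[d,-e],q-o,rcond=None)[0]
    return (o+k[0]*d+q+k[1]*e)/2,np.linalg.norm(o+k[0]*d-q-k[1]*e)
def down(yaw): # tool z down, tool y axis at angle yaw in world
    y=np.array([np.cos(yaw),np.sin(yaw),0]);z=np.array([0,0,-1.]);x=np.cross(y,z)
    return Ro.from_matrix(np.c_[x,y,z]).as_rotvec()
def snap(n,f):
    i=arm.grab_frame(n)[:,:,::-1].copy();cv2.imwrite(f"pics/{f}.png",i);return i
E
```

```text
(no output)
```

View pics/crops.png

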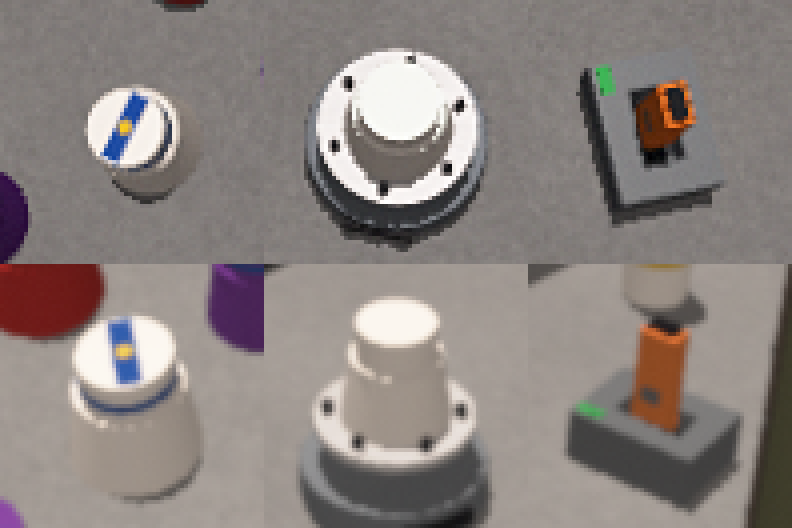

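In the crops, the tub's dot is at about top (163,247) and side (198,294). The white tub's top face is at about top (292,195), and the probe cap is at about top (386,221). Next I turn these into numbers.

```bash
cat > m.py <<'E'
from h import *
def region(mask,x,y,r):
    k=np.zeros_like(mask);k[y-r:y+r,x-r:x+r]=mask[y-r:y+r,x-r:x+r];return k
def big(mask):
    n,l,s,c=cv2.connectedComponentsWithStats(mask);i=1+np.argmax(s[1:,4]);return (l==i).astype(np.uint8),c[i],s[i,4]
def dots(img,n,x,y,r,z):
    h=cv2.cvtColor(img,cv2.COLOR_BGR2HSV)
    ye=region(cv2.inRange(h,(15,90,100),(35,255,255)),x,y,r);_,cy,a=big(ye)
    bl=region(cv2.inRange(h,(100,120,60),(125,255,255))|ye,int(cy[0]),int(cy[1]),12);m,cb,ab=big(bl)
    v,u=np.nonzero(m);w=plane(n,np.c_[u,v],z);e=np.linalg.eigh(np.cov(w.T));d=e[1][:,1]
    return cy,a,plane(n,cy,z)[0],w.mean(0),np.degrees(np.arctan2(d[1],d[0])),np.sqrt(e[0]*12)
E
python3 - <<'E'
from m import *
np.set_printoptions(precision=4,suppress=True)
t=cv2.imread("pics/top0.png");s=cv2.imread("pics/side0.png")
a=dots(t,"top",163,247,10,.074);b=dots(s,"side",198,294,10,.074);print(a);print(b);print(tri(a[0],b[0]))
# base tub top
r={}
for n,i,x,y in(("top",t,292,195),("side",s,284,188)):
    g=cv2.cvtColor(i,cv2.COLOR_BGR2GRAY);print(n,[g[y,x+k] for k in range(-14,15,2)],[g[y+k,x] for k in range(-12,22,2)])
    th=245 if n=="top" else 232
    m,c,A=big(region(cv2.inRange(g,th,255),x,y,14));v,u=np.nonzero(m);w=plane(n,np.c_[u,v],.14)
    (cx,rad)=cv2.minEnclosingCircle(w.astype(np.float32));print(c,A,cx,rad,w.mean(0));r[n]=c
print(tri(r["top"],r["side"]))
# pins
g=cv2.cvtColor(t,cv2.COLOR_BGR2GRAY);m=region(cv2.inRange(g,0,90),292,200,22)
n,l,st,c=cv2.connectedComponentsWithStats(m);print(np.c_[c,st[:,4]],plane("top",c,.072))
# dock & probe
D=np.array([[64,68],[155,47],[194,184],[94,208]])/4+[349,195];w=plane("top",D,.04);print("dock",w,w.mean(0),np.degrees(np.arctan2(*(w[3]-w[0])[::-1])),np.degrees(np.arctan2(*(w[2]-w[1])[::-1])))
R=np.array([[136,88],[162,81],[166,122],[138,127]])/4+[349,195];w=plane("top",R,.111);print("probe",w,w.mean(0))
C=np.array([[624-528,318-264],[624+62-528,334-264]])
h=cv2.cvtColor(s,cv2.COLOR_BGR2HSV);m,c,A=big(region(cv2.inRange(h,(3,150,80),(16,255,255)),365,188,25));print("side orange",c,A,cv2.boundingRect(m),plane("side",c,.07))
E
```

```text
(array([162.8, 246.5]), np.int32(10), array([0.4442, 0.304 ]), array([0.4439, 0.3043]), np.float64(152.16306675608286), array([0.0109, 0.0477]))
(array([197.5, 293.2]), np.int32(10), array([0.4471, 0.3053]), array([0.4551, 0.3012]), np.float64(153.129989005524), array([0.0092, 0.0254]))
(array([0.4451, 0.3049, 0.0747]), np.float64(0.0028004274171386178))
top [np.uint8(242), np.uint8(241), np.uint8(246), np.uint8(247), np.uint8(247), np.uint8(247), np.uint8(247), np.uint8(247), np.uint8(247), np.uint8(246), np.uint8(247), np.uint8(247), np.uint8(247), np.uint8(243), np.uint8(90)] [np.uint8(247), np.uint8(247), np.uint8(247), np.uint8(247), np.uint8(246), np.uint8(247), np.uint8(247), np.uint8(246), np.uint8(247), np.uint8(247), np.uint8(250), np.uint8(115), np.uint8(115), np.uint8(99), np.uint8(101), np.uint8(102), np.uint8(95)]
[291.7468 194.6883] 308 (0.5496867895126343, -0.04987533390522003) 0.028529228642582893 [ 0.5519 -0.0494]
side [np.uint8(157), np.uint8(158), np.uint8(216), np.uint8(246), np.uint8(247), np.uint8(247), np.uint8(247), np.uint8(247), np.uint8(247), np.uint8(247)
[... 1172 characters left out ...]
 ]
 [   309.        218.5625     16.    ]] [[ 0.5296 -0.0157]
 [ 0.599  -0.0592]
 [ 0.5843 -0.0159]
 [ 0.5632 -0.0913]
 [ 0.5556 -0.0239]
 [ 0.5393 -0.0051]
 [ 0.5439 -0.0342]
 [ 0.5406 -0.0422]
 [ 0.5398 -0.0571]
 [ 0.5422 -0.0641]
 [ 0.5088 -0.0051]
 [ 0.5196 -0.0801]
 [ 0.521  -0.0954]
 [ 0.5011 -0.0755]
 [ 0.5164 -0.1033]
 [ 0.509  -0.0364]
 [ 0.5122 -0.0541]
 [ 0.5002 -0.094 ]]
dock [[ 0.5165 -0.2536]
 [ 0.528  -0.3194]
 [ 0.4297 -0.3372]
 [ 0.4172 -0.2657]] [ 0.4729 -0.294 ] -173.0512521349767 -169.74851633522786
probe [[ 0.4858 -0.2871]
 [ 0.4896 -0.3049]
 [ 0.462  -0.3048]
 [ 0.4597 -0.2859]] [ 0.4743 -0.2957]
side orange [364.5983 184.1923] 234 (358, 173, 14, 25) [[ 0.4811 -0.297 ]]
```

Run:
```python
from m import *
np.set_printoptions(precision=3,suppress=True)
print(arm.finger_overhang)
def j(p,y):
    q=arm.solve_ik(p,down(np.radians(y)));return None if q is None else q
for y in(62.5,-117.5):print("tub",y,j([.445,.305,.2],y))
for y in(30,62.5,90,-60,-90,-117.5):print("stand",y,j([.553,-.0485,.25],y),j([.553,-.0485,.16],y))
for y in(95,-85):print("probe",y,j([.475,-.296,.2],y))
```

```text
0.011
tub 62.5 None
tub -117.5 [ 0.974 -0.122 -0.101  0.    -1.592  0.117]
stand 30 [ 0.274 -0.073  0.036 -0.    -1.679 -2.892] [ 0.274 -0.079 -0.133 -0.    -1.516 -2.892]
stand 62.5 [ 0.274 -0.073  0.036 -0.    -1.679 -2.325] [ 0.274 -0.079 -0.133 -0.    -1.516 -2.325]
stand 90 [ 0.274 -0.073  0.036  0.    -1.679 -1.845] [ 0.274 -0.079 -0.133  0.    -1.516 -1.845]
stand -60 [ 0.274 -0.073  0.036  0.    -1.679  1.82 ] [ 0.274 -0.079 -0.133  0.    -1.516  1.82 ]
stand -90 [ 0.274 -0.073  0.036  0.    -1.679  1.296] [ 0.274 -0.079 -0.133  0.    -1.516  1.296]
stand -117.5 [ 0.274 -0.073  0.036  0.    -1.679  0.816] [ 0.274 -0.079 -0.133  0.    -1.516  0.816]
probe 95 [-0.199 -0.068 -0.051  0.    -1.588 -1.285]
probe -85 [-0.199 -0.068 -0.051  0.    -1.588  1.857]
```

Run:
```python
from m import *
np.set_printoptions(precision=4,suppress=True)
y=down(np.radians(-117.5)); p=[.445,.305]
arm.goto(p+[.15],y); arm.servo_line(p+[.063],vel=.12)
s=arm.read_state();print(s["time"],s["tool_pos"],s["force"])
arm.close_gripper();s=arm.read_state();print(s["time"],s["opening"],s["grasp_force"],s["tool_pos"],s["force"])
arm.servo_line(p+[.16],vel=.15)
arm.goto([.553,-.0485,.26],down(np.radians(-90)))
s=arm.read_state();print(s["time"],s["opening"],s["tool_pos"],s["force"])
a=snap("top","a_top");b=snap("side","a_side")
def c(i,x,y,w=40):return cv2.resize(i[y-w:y+w,x-w:x+w],(400,400),interpolation=cv2.INTER_NEAREST)
cv2.imwrite("pics/a.png",np.hstack([c(a,291,190),c(b,284,170)]))
```

```text
4.25 [0.4455 0.3053 0.064 ] [ 0.0262 -0.3238  0.1111]
5.0167 0.00022836562722344765 0.0 [0.445 0.305 0.063] [-0.171  -0.6238 -0.051 ]
7.2417 4.434261039280148e-05 [ 0.5529 -0.0478  0.2592] [ 0.1818  0.5201 -0.5329]
```

View pics/a.png

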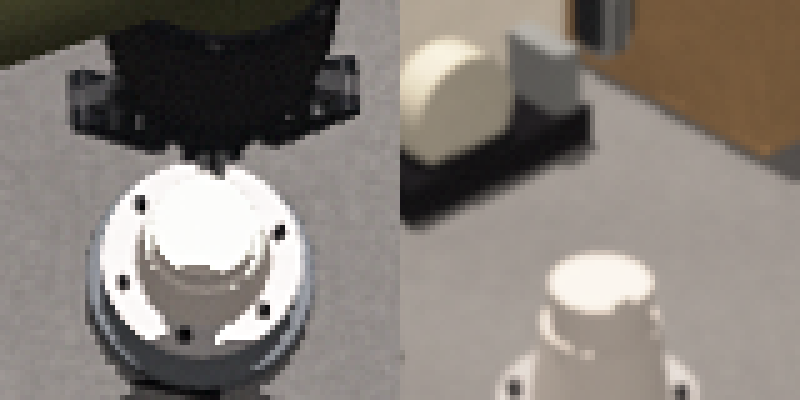

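The fingers shut on nothing (opening 0), and the view above the stand shows an empty gripper. I need to see where the striped tub is now.

Run:
```python
from m import *
np.set_printoptions(precision=4,suppress=True)
a=cv2.imread("pics/a_top.png");b=cv2.imread("pics/a_side.png")
print("tip",plane("top",[[294,183]],.248))
def c(i,x,y,w=40):return cv2.resize(i[y-w:y+w,x-w:x+w],(400,400),interpolation=cv2.INTER_NEAREST)
cv2.imwrite("pics/a2.png",np.hstack([c(a,165,248),c(b,200,305)]))
for f,n,x,y in((a,"top",163,247),(b,"side",198,294)):
    try:print(dots(f,n,x,y,14,.074))
    except Exception as e:print(e)
```

```text
tip [[ 0.5526 -0.0533]]
(array([162.7778, 246.3333]), np.int32(9), array([0.4447, 0.3041]), array([0.444 , 0.3043]), np.float64(152.12319062415008), array([0.011 , 0.0481]))
(array([197.5, 293.2]), np.int32(10), array([0.4471, 0.3053]), array([0.4551, 0.3012]), np.float64(153.129989005524), array([0.0092, 0.0254]))
```

View pics/a2.png

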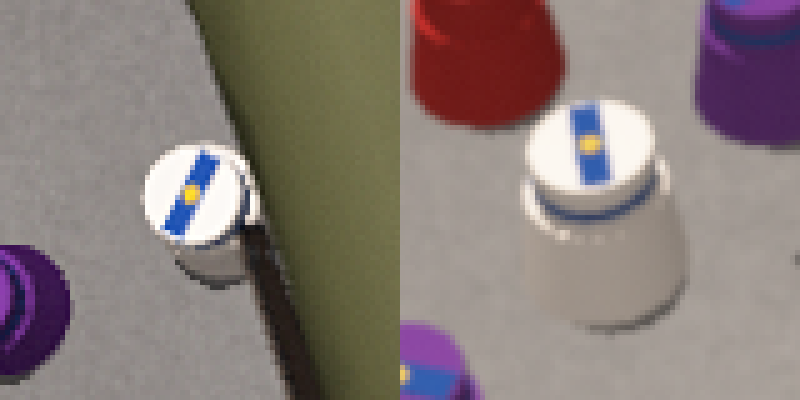

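The striped tub is still upright and hasn't moved, with its dot at about top (163,246) and side (197,293). I'll retry and watch from the side camera before and after closing.

Run:
```python
from m import *
np.set_printoptions(precision=4,suppress=True)
arm.goto([.49,.24,.25],down(np.radians(-117.5)))
arm.release();s=arm.read_state();print(s["time"],s["opening"])
p=[.445,.305]
arm.servo_line(p+[.15],vel=.25);arm.servo_line(p+[.062],vel=.15)
s=arm.read_state();print(s["time"],s["opening"],s["tool_pos"],s["force"])
a=snap("side","b1")
arm.close_gripper();s=arm.read_state();print(s["time"],s["opening"],s["grasp_force"],s["tool_pos"],s["force"])
b=snap("side","b2")
def c(i,x,y,w=50):return cv2.resize(i[y-w:y+w,x-w:x+w],(400,400),interpolation=cv2.INTER_NEAREST)
cv2.imwrite("pics/b.png",np.hstack([c(a,200,290),c(b,200,290)]))
```

```text
9.2583 0.08539674966269076
10.65 0.08544314728749221 [0.4459 0.3053 0.0636] [0.5441 0.0962 0.4806]
11.4667 0.0001499967213189001 0.0 [0.445 0.305 0.062] [-0.0161  0.2301  0.6463]
```

View pics/b.png

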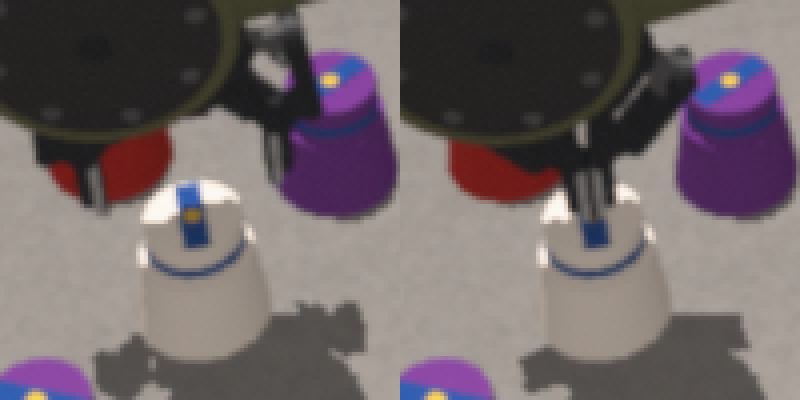

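The side view shows the open tips at crop (95,205) and (275,180), clear of the tub and behind it. The closed tips at (190,218) lie over the dot, so they are not at the height or place I assumed. I'll locate the tips in both views.

Run:
```python
from m import *
np.set_printoptions(precision=4,suppress=True)
u=np.array([[95,205],[275,180],[190,218]])/4+[150,240]
for z in(.05,.064,.075,.085):print(z,plane("side",u,z).ravel())
arm.servo_line([.445,.305,.14],vel=.2)
a=snap("top","c1");b=snap("side","c2");s=arm.read_state();print(s["time"],s["tool_pos"],s["tool_rot"])
for n in P:
    p=P[n];print(n,cv2.projectPoints(np.array([[.445,.305,.129],[.445,.305,.15]]),cv2.Rodrigues(p["R"])[0],p["t"],p["mtx"],p["dist_coeffs"])[0].ravel())
def c(i,x,y,w=40):return cv2.resize(i[y-w:y+w,x-w:x+w],(400,400),interpolation=cv2.INTER_NEAREST)
cv2.imwrite("pics/c.png",np.hstack([c(a,163,235),c(b,200,265)]))
```

```text
0.05 [0.5084 0.3296 0.4563 0.2436 0.4644 0.2961]
0.064 [0.4957 0.3357 0.4444 0.2512 0.4525 0.3027]
0.075 [0.4857 0.3405 0.4351 0.2571 0.4431 0.308 ]
0.085 [0.4766 0.3448 0.4267 0.2625 0.4345 0.3127]
12.1583 [0.4446 0.3047 0.139 ] [ 3.0502 -0.7465 -0.0017]
top [157.0843 243.2353 154.9115 242.0195]
side [195.576  275.2402 194.5441 267.8915]
```

View pics/c.png

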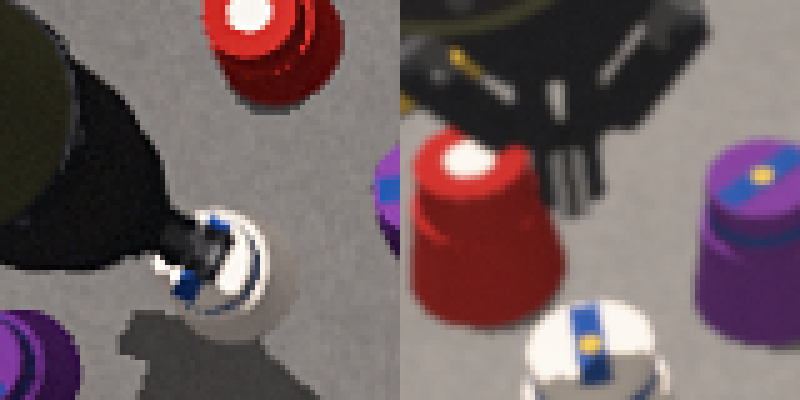

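Run:
```python
from m import *
np.set_printoptions(precision=4,suppress=True)
def pr(n,X):
    p=P[n];return cv2.projectPoints(np.float64(X).reshape(-1,3),cv2.Rodrigues(p["R"])[0],p["t"],p["mtx"],p["dist_coeffs"])[0][:,0]
print("now",tri([166,246.5],[194.4,267]))
print("stand tip pred",pr("top",[.5529,-.0478,.248]),pr("side",[.5529,-.0478,.248]))
# joints check
s=arm.read_state();print(s["joint_positions"],arm.solve_ik(s["tool_pos"],s["tool_rot"]))
b=cv2.imread("pics/a_side.png")[60:260,180:380];c=cv2.imread("pics/c1.png")[140:340,60:260]
cv2.imwrite("pics/d.png",np.hstack([cv2.resize(x,(400,400)) for x in(b,c)]))
```

```text
now (array([0.4442, 0.29  , 0.1391]), np.float64(0.029149975981232788))
stand tip pred [[291.6644 182.989 ]] [[284.4778 149.7825]]
[ 0.9737 -0.1169 -0.2068 -0.0005 -1.4825  0.1171] [ 0.9737 -0.1169 -0.2068 -0.0005 -1.4825  0.1171]
```

View pics/d.png

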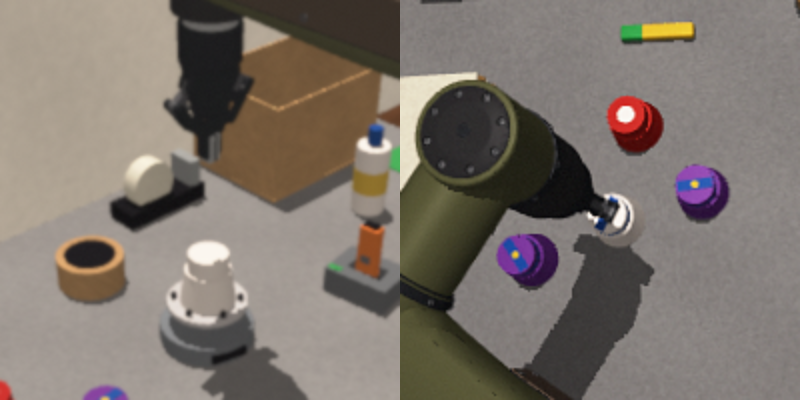

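The two views only agree if the shut tips are about 11 mm above the TCP reading. The dark patch at top (166,246) is then a shadow on the tub. I'll measure the tip height by touching the tub's top gently with the shut fingers.

Run:
```python
from m import *
np.set_printoptions(precision=4,suppress=True)
arm.servo_line([.445,.305,.066],vel=.15)
arm.wait(.1);f0=arm.read_state()["force"][2];print(f0)
z=.066
while z>.049:
    z-=.001;arm.servo_line([.445,.305,z],vel=.03);s=arm.read_state()
    if abs(s["force"][2]-f0)>2.5:break
print(s["time"],z,s["tool_pos"],s["force"]-f0)
arm.servo_line([.445,.305,.075],vel=.1)
```

```text
-0.6679713535800598
14.9 0.057999999999999996 [0.4452 0.3051 0.0587] [-1.1348  0.2358  5.0858]
```

Contact came at TCP z ≈ 0.0585, so the shut tips sit about 15 mm above the TCP. The grasp therefore has to be about 26 mm deeper than I planned.

Run:
```python
from m import *
np.set_printoptions(precision=4,suppress=True)
p=[.445,.305]
arm.servo_line(p+[.11],vel=.2);arm.release()
arm.servo_line(p+[.036],vel=.12)
arm.close_gripper();s=arm.read_state();print(s["time"],s["opening"],s["grasp_force"],s["tool_pos"],s["force"])
if .05<s["opening"]<.06:
    arm.servo_line(p+[.14],vel=.2)
    arm.goto([.553,-.0485,.235],down(np.radians(-90)))
    arm.wait(.1);s=arm.read_state();print(s["time"],s["opening"],s["tool_pos"],s["force"])
    a=snap("top","e_top");b=snap("side","e_side")
    cv2.imwrite("pics/e.png",np.hstack([cv2.resize(i[y-40:y+40,x-40:x+40],(400,400),interpolation=cv2.INTER_NEAREST) for i,x,y in((a,291,190),(b,284,170))]))
```

```text
17.5 0.05203089592691422 62.55651354789734 [0.4456 0.3055 0.0373] [-0.0453  0.2023  5.1861]
19.6917 0.05194635444875586 [ 0.5529 -0.0475  0.2344] [ 0.2022  0.6571 -1.8791]
```

View pics/e.png

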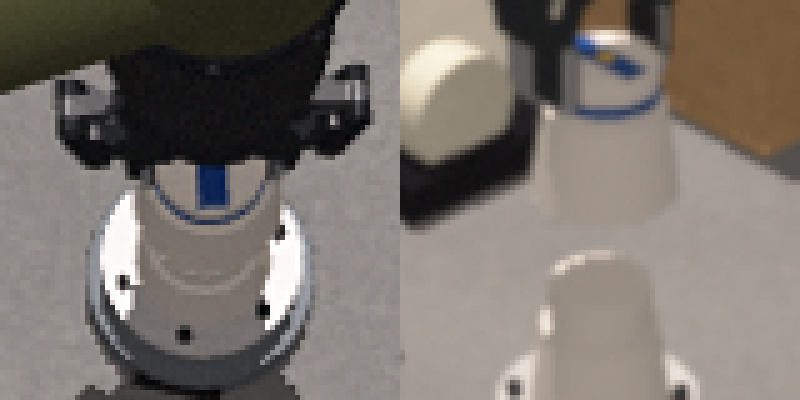

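The tub is held level above the stand, with its stripe along world x. It sits about 1 px, or 2 mm, toward −y of the white tub's axis, so I shift +2 mm in y and lower it while watching the force.

Run:
```python
from m import *
np.set_printoptions(precision=3,suppress=True)
print("dot",plane("side",[[285.6,141.6]],.272))
x,y=.553,-.0467
f0=arm.read_state()["force"]
for z,v in((.175,.12),(.155,.08),(.142,.05),(.136,.03)):
    arm.servo_line([x,y,z],vel=v);s=arm.read_state();print(s["time"],z,s["force"]-f0)
    if abs(s["force"]-f0).max()>6:break
else:
    while z>.122:
        z-=.0015;arm.servo_line([x,y,z],vel=.025);s=arm.read_state();print(z,s["tool_pos"][2],s["force"]-f0)
        if (s["force"]-f0)[2]>3.2:break
print(s["time"])
```

```text
dot [[ 0.55  -0.048]]
20.4417 0.175 [-0.158 -1.033  0.418]
20.8417 0.155 [ 0.655 -0.922 -0.093]
21.25 0.142 [ 0.454 -1.046 -0.085]
21.6 0.136 [-0.443 -1.402  0.088]
0.1345 0.1344536824547108 [-0.222 -0.694 -0.803]
0.133 0.1328507887796158 [-0.207  0.031 -0.733]
0.1315 0.13136667123577744 [ 0.72  -0.64   0.241]
0.13 0.13039405960324998 [-0.44  -1.227  1.936]
0.1285 0.12877708690858872 [-0.129  0.535  2.634]
0.127 0.1272069829487672 [-0.972  0.388  3.13 ]
0.1255 0.12570673944724037 [-0.582 -0.599  5.13 ]
23.35
```

Contact came at 0.1305, where I expected the tub to be fully home. I'll ease off the spring, release, back off and measure the dot.

```bash
python3 - <<'E'
from m import *
np.set_printoptions(precision=4,suppress=True)
x,y=.553,-.0467
arm.servo_line([x,y,.1298],vel=.04);arm.wait(.1);arm.release()
s=arm.read_state();print(s["time"],s["opening"])
arm.servo_line([x,y,.20],vel=.2)
arm.goto([.4755,-.27,.17],down(np.radians(-86)))
t=snap("top","f_top");b=snap("side","f_side");print(arm.read_state()["time"])
E
python3 - <<'E'
from m import *
np.set_printoptions(precision=4,suppress=True)
t=cv2.imread("pics/f_top.png");b=cv2.imread("pics/f_side.png")
try:
    A=dots(t,"top",292,190,16,.168);print(A)
    B=dots(b,"side",284,176,16,.168);print(B);print(tri(A[0],B[0]))
except Exception as e:print(e)
# probe: bright rim of orange body in original top image
t=cv2.imread("pics/top0.png");h=cv2.cvtColor(t,cv2.COLOR_BGR2HSV)
om=cv2.inRange(h,(3,150,60),(16,255,255));v,u=np.nonzero(om[210:240,370:400]);
print("V rows");print("\n".join(" ".join("%3d"%h[r,c,2] if om[r,c] else ("  #" if h[r,c,2]<70 else "  .") for c in range(376,396)) for r in range(212,238)))
E
```

```text
24.1417 0.08517674040202644
25.6833
(array([296.1163, 185.686 ]), np.int32(258), array([ 0.5676, -0.061 ]), array([ 0.5719, -0.0613]), np.float64(169.5267561734564), array([0.0347, 0.0524]))
(array([284.  , 176.75]), np.int32(4), array([ 0.5546, -0.0485]), array([ 0.5679, -0.0481]), np.float64(166.13228306809762), array([0.0084, 0.0125]))
(array([ 0.5705, -0.0621,  0.1548]), np.float64(0.0018596227394744754))
V rows
  .   .   .   .   .   .   .   .   .   .   .   .   .   .   .   .   .   .   .   .
  .   .   .   .   .   .   .   .   .   .   .   .   .   .   .   .   .   .   .   .
  .   .   .   .   .   .   .   .   .   .   .   .   .   .   .   .   .   .   .   .
  .   .   .   .   .   .   .   .   .   . 161 220   .   .   .   .   .   .   .   .
  .   .   .   .   .   . 209 240 255 236 169 190 166   .   .   .   .   .   .   .
  .   #   #   #   # 190 231 130   #   #   # 105 178   .   .   .   .   .   .   .
  #   #   #   #  83 152 178  97   #   #   #   # 225   .   .   .   .   .   .   .
  #   #   #  88  90 101 228 215   #   #   #   # 218   .   .   .   .   .   .   .
  #   #  89  94  91  81 216 213   #   # 
[... 699 characters left out ...]
  94  95  99 101  92  66   .   .   .   .   .   .   .   .   .
  .   #  96  98  98 101  94  91  92   #   #   .   .   .   .   .   .   .   .   .
  .   #  82  88  89  85  70   .   #   #   #   .   .   .   .   .   .   .   .   .
  .   #   #   #   #   #   #   #   #   #   #   #   .   .   .   .   .   .   .   .
  .   #   #   #   #   #   #   #   .   #   #   #   .   .   .   .   .   .   .   .
  .   .   #   #   #   #   #   #   .   .   #   .   .   .   .   .   .   .   .   .
  .   .   #   #   #   #   #   #   .   .   .   .   .   .   .   .   .   .   .   .
  .   .   #   #   .   .   .   .   .   .   .   .   .   .   .   .   .   .   .   .
  .   .   .   .   .   .   .   .   .   .   .   .   .   .   .   .   .   .   .   .
```

Run:
```python
from m import *
np.set_printoptions(precision=4,suppress=True)
for n,f,x,y in(("top","f_top",292,190),("side","f_side",284,177)):
    i=cv2.imread(f"pics/{f}.png");h=cv2.cvtColor(i,cv2.COLOR_BGR2HSV)
    ye=cv2.inRange(h,(12,90,100),(38,255,255))>0;bl=cv2.inRange(h,(100,100,50),(128,255,255))>0;w=h[...,2]>225
    print(n);print("\n".join("%3d "%r+"".join("Y" if ye[r,c] else "B" if bl[r,c] else "w" if w[r,c] else "." for c in range(x-20,x+20)) for r in range(y-18,y+20)))
print(plane("top",[[385.8,220.6]],.111))
```

```text
top
172 ........................................
173 ........................................
174 ........................................
175 ...............................YYY......
176 .................YYYYYYYYYYYYYYY...YY...
177 .................YYYYYYYYYYYY.YYY.Y.....
178 .................YYYYYYYYYYYYYYY........
179 .................YYYY.YYYYY.YYYYY.Y....Y
180 .................YYY.YYYYYY.YYYY........
181 ..................YYYYYYYYYYYY.Y.YY...Y.
182 ..................YY.YYYYYYYYYY.Y.......
183 .................YYYYYYYYYYYYYY.Y.......
184 ..................YYYYYYYYYYYY....Y.....
185 ..................YYYYYYYYYYYYY.........
186 ..................YYYYYY.Y.YYY..........
187 ..................YYYYYYY.YYY.Y.........
188 ..................YYYYY.YYYYYY..........
189 ....ww..............YYYYYYYYY...........
190 ...ww..............YYYYYYYYY...Y........
191 ..www...............YYYYYY.YY...........
192 ..wwww..w...........YYYYYYY.Y.Y.........
193 .wwwwww.w............YYYYYY......Y....Y.
194 .wwwwww.w............YYYYY..Y...........
195 wwwwww..w............YY..YY.Y...Y.......
196 wwwwww..w...
[... 1648 characters left out ...]
.....
182 ...............wwwwwwwww................
183 ........................................
184 ........................................
185 .........w..............................
186 .........w..............................
187 .........w..............................
188 ..........w.......BBB...................
189 ...........w............................
190 ........................................
191 ........................................
192 ........................................
193 ........................................
194 ........................................
195 ........................................
196 ........................................
[[ 0.4758 -0.2936]]
```

The arm hides the tub in the top view. The side view shows the disc centred on the dot at about (284,177), with the stripe running from (279,174.5) to (289.5,179.5). Next I pick up the probe.

```bash
python3 - <<'E'
from m import *
np.set_printoptions(precision=4,suppress=True)
w=plane("side",[[284.3,177],[279,174.3],[289.7,179.6]],.168);print(w,np.degrees(np.arctan2(*(w[2]-w[1])[::-1])))
p=[.477,-.2935]
arm.goto(p+[.17],down(np.radians(-81.5)))
arm.servo_line(p+[.061],vel=.12);s=arm.read_state();print(s["time"],s["force"])
arm.close_gripper();s=arm.read_state();print(s["time"],s["opening"],s["grasp_force"],s["tool_pos"],s["force"],s["torque"])
if .015<s["opening"]<.025:
    arm.servo_line(p+[.11],vel=.12);s=arm.read_state();print(s["time"],s["opening"],s["force"])
    arm.servo_line(p+[.265],vel=.25)
    arm.goto([.552,-.049,.265],down(np.radians(-90)));arm.wait(.1)
    s=arm.read_state();print(s["time"],s["opening"],s["tool_pos"],s["force"])
    snap("side","g_side");snap("top","g_top")
E
python3 - <<'E'
from m import *
b=cv2.imread("pics/g_side.png");t=cv2.imread("pics/g_top.png")
c=lambda i,x,y,w=35:cv2.resize(i[y-w:y+w,x-w:x+w],(400,400),interpolation=cv2.INTER_NEAREST)
cv2.imwrite("pics/g.png",np.hstack([c(t,291,190),c(b,284,155)]))
E
```

```text
[[ 0.5532 -0.0483]
 [ 0.5719 -0.0469]
 [ 0.5351 -0.0501]] -174.9646070936309
26.9917 [ 0.3321  0.0979 -0.261 ]
27.6 0.019232743048703198 58.59255015850067 [ 0.4771 -0.2935  0.0612] [-0.3409  0.044   1.3884] [ 0.1388 -0.0344  0.0091]
28.1583 0.01950338110100666 [ 0.0813 -0.1335 -2.5524]
30.025 0.019224753364267204 [ 0.5518 -0.0503  0.2648] [-0.5485 -0.7171 -1.7922]
```

View pics/g.png

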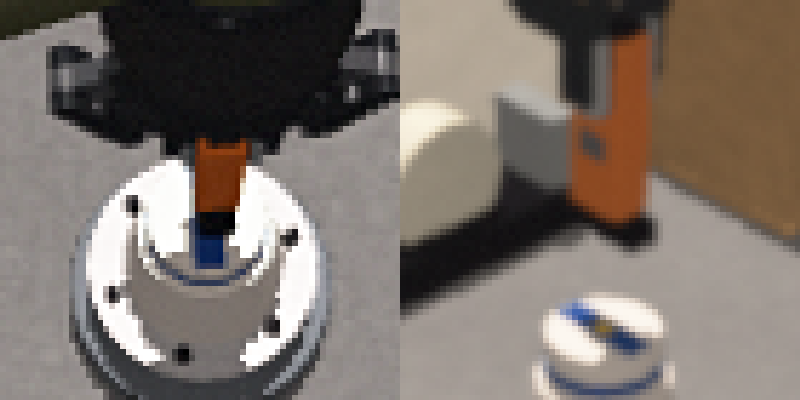

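The probe is held upright over the tub. The side view shows its lower orange edges at crop columns 572 and about 645–652, and the top view shows the foot end over the stripe at about (212,225). Next I measure the stripe and the probe offset numerically.

Run:
```python
from m import *
np.set_printoptions(precision=4,suppress=True)
b=cv2.imread("pics/g_side.png");h=cv2.cvtColor(b,cv2.COLOR_BGR2HSV)
m,c,A=big(region(cv2.inRange(h,(98,70,30),(130,255,255))|cv2.inRange(h,(12,90,60),(38,255,255)),284,177,9));v,u=np.nonzero(m)
w=plane("side",np.c_[u,v],.168);e=np.linalg.eigh(np.cov(w.T));d=e[1][:,1];print("stripe",A,c,w.mean(0),np.degrees(np.arctan2(d[1],d[0])),np.sqrt(12*e[0]))
t=cv2.imread("pics/g_top.png");ht=cv2.cvtColor(t,cv2.COLOR_BGR2HSV)
def pr(n,X):
    p=P[n];return cv2.projectPoints(np.float64(X).reshape(-1,3),cv2.Rodrigues(p["R"])[0],p["t"],p["mtx"],p["dist_coeffs"])[0][:,0]
for n,hh,x,y in(("side",h,284,150),("top",ht,291,182)):
    m,c,A=big(region(cv2.inRange(hh,(3,130,50),(16,255,255)),x,y,28))
    print(n,A,cv2.boundingRect(m),[(r,np.nonzero(m[r])[0][[0,-1]]) for r in range(m.shape[0]) if m[r].any()][::3])
    B=[[.5518+i*.015,-.0503+j*.010,z] for z in(.2306,) for i in(-1,1) for j in(-1,1)];print(pr(n,B).ravel())
    F=[[.5518+i*.023,-.0503+j*.008,.2186] for i in(-1,1) for j in(-1,1)];print("foot",pr(n,F).ravel())
# foot lower edge in the top view: dark pixels below the orange
print("\n".join("%3d "%r+"".join("%4d"%ht[r,c,2] for c in range(284,304)) for r in range(188,202)))
```

```text
stripe 17 [287.0588 178.6471] [ 0.5429 -0.0482] 176.5280029027123 [0.0091 0.0275]
side 327 (278, 125, 16, 35) [(125, array([290, 291])), (128, array([286, 292])), (131, array([286, 292])), (134, array([286, 292])), (137, array([286, 292])), (140, array([279, 293])), (143, array([279, 293])), (146, array([279, 292])), (149, array([279, 291])), (152, array([279, 291])), (155, array([279, 290])), (158, array([284, 289]))]
[292.5347 156.6266 286.6488 159.4151 284.3078 152.137  278.4342 154.8453]
foot [294.0932 162.307  289.4095 164.572  281.5542 155.3587 276.8854 157.5252]
top 106 (290, 179, 10, 13) [(179, array([290, 298])), (182, array([290, 298])), (185, array([290, 298])), (188, array([290, 297])), (191, array([290, 296]))]
[297.18   191.1735 288.8211 191.6144 296.4253 179.1177 288.1171 179.5529]
foot [296.4284 195.691  289.7995 196.0416 295.2922 177.3807 288.724  177.7245]
188  253 252 253 254 255 187  97 108 112 112 112 113 111 100 239 255 254 249 250 251
189  253 252 252 254 255 177  91 114 112 112 116 112 108  99 255 255 253 253 252 251
190  252 252 253 254 255 176  90 117 117 11
[... 276 characters left out ...]
 253 253 253 252 235
194  253 253 255 223 150 100  48  14  15   9   9   7   0 223 255 253 253 254 242 244
195  253 253 254 255 216  98  55  19  10  12  12  23  59 255 255 253 253 254 236 243
196  254 253 254 255 215 106  74  53  49  49  46  98 238 255 255 253 255 246 244 250
197  255 254 255 255 215 108  87  83  86  83  82 129 255 255 255 255 255 195 230 245
198  255 255 255 255 210 107  86  79  81  80  80 129 140 131 255 255 251 134 255 219
199  249 192 134 137 145 111  89  81  80  80  80 110 138 139 255 255 159 118 255 217
200   85 130 143 148 149 127  88  80  82  81  76 111 142 146 140 114  80 157 243 168
201   87  92 127 140 148 128  93  88  86  87  85 109 137 133 112  81 162 255 219 138
```

Run:
```python
from m import *
np.set_printoptions(precision=4,suppress=True)
w=plane("side",[[279.9,174.7],[287.8,179.2],[284.3,177]],.168);print(w,w[:2].mean(0),np.degrees(np.arctan2(*(w[0]-w[1])[::-1])))
b=cv2.imread("pics/f_side.png").astype(int)[168:186,270:300]
bl=np.clip(b[...,0]-b[...,2],0,None)*1.0;bl[bl<25]=0  # blueness weights on the top face
v,u=np.nonzero(bl);w=plane("side",np.c_[u+270,v+168],.168);k=bl[v,u];c=np.average(w,axis=0,weights=k);e=np.linalg.eigh(np.cov(w.T,aweights=k));d=e[1][:,1]
print(len(v),c,np.degrees(np.arctan2(d[1],d[0])),np.sqrt(12*e[0]))
# top view, g: near end of stripe, rows 197-201, blueness-weighted column
t=cv2.imread("pics/g_top.png").astype(int)
for r in range(196,204):
    q=np.clip(t[r,284:304,0]-t[r,284:304,2]-15,0,None);
    if q.sum()>60:
        cc=284+np.average(np.arange(20),weights=q);print(r,cc,plane("top",[[cc,r]],.168))
```

```text
[[ 0.5689 -0.0473]
 [ 0.5397 -0.0478]
 [ 0.5532 -0.0483]] [ 0.5543 -0.0476] 1.021350263883061
39 [ 0.5535 -0.048 ] 179.38355667483586 [0.011  0.0549]
196 291.9076923076923 [[ 0.5413 -0.0488]]
197 292.1465201465202 [[ 0.5387 -0.0493]]
198 292.15 [[ 0.5361 -0.0491]]
199 292.3781818181818 [[ 0.5335 -0.0495]]
200 292.2829457364341 [[ 0.5309 -0.0492]]
201 291.910447761194 [[ 0.5284 -0.0481]]
```

The stripe yaw is about 0°, the dot is at about (0.5525, −0.0485), and the probe is centred in the grip. Now I press with force feedback.

Run:
```python
from m import *
np.set_printoptions(precision=3,suppress=True)
p=[.5525,-.0485];R=down(np.radians(-90))
arm.servo_line(p+[.240],vel=.08,rot=R);arm.wait(.3)
F=lambda:np.mean([(arm.wait(.02),arm.read_state()["force"])[1] for _ in range(8)],0)
f0=F();print(f0)
arm.servo_line(p+[.219],vel=.05);z=.219
while z>.198:
    z-=.0015;arm.servo_line(p+[z],vel=.02);s=arm.read_state();f=s["force"]-f0
    if f[2]>4.5:break
print(z,f,s["time"])
for _ in range(4):
    arm.wait(.15);f=F()-f0;print(z,f)
    if abs(f[2]-6)<.5:break
    z-=np.clip((6-f[2])/600,-.003,.002);arm.servo_line(p+[z],vel=.02)
s=arm.read_state();print(s["time"],s["tool_pos"],s["tool_rot"],s["force"]-f0,s["torque"],s["opening"])
snap("side","h_side");snap("top","h_top")
```

```text
[ 0.061 -0.106 -1.729]
0.2085 [-0.712  0.381  4.639] 33.3417
0.2085 [-0.246  0.556  4.35 ]
0.2065 [-0.118  0.051  5.323]
0.20537197098837667 [-0.206  0.018  6.442]
34.6917 [ 0.553 -0.049  0.205] [ 3.142 -0.     0.   ] [ 0.271 -0.13   6.266] [-0.072  0.038 -0.013] 0.019310300996846375
```

Run:
```python
from m import *
np.set_printoptions(precision=1,suppress=True)
t=cv2.imread("pics/h_top.png");g=cv2.cvtColor(t,cv2.COLOR_BGR2HSV)[...,2]
print("\n".join("%3d "%r+"".join("%4d"%g[r,c] for c in range(278,308)) for r in range(188,206)))
p=P["top"];pr=lambda X:cv2.projectPoints(np.float64(X),cv2.Rodrigues(p["R"])[0],p["t"],p["mtx"],p["dist_coeffs"])[0].ravel()
print("foot near edge",pr([[.5525-.023,-.0485+j,.1595] for j in(.008,-.008)]),"stripe end",pr([[.5525-.024,-.0485+j,.1595] for j in(.007,-.007)]))
th=np.linspace(2.4,3.9,7);print("rim",pr([[.5525+.027*np.cos(a),-.0485+.027*np.sin(a),.1595] for a in th]))
```

```text
188  255 255 255 252 254 225 111  75  77  75  62  89 130 137 136 137 137 139 140 107  61  59 179 181 255 255 240 175 137 137
189  255 227 250 252 253 255 251 248 224 117  53  93 106 108 107 110 104 104 102  70  81  83 238 253 253 252 254 238 181 122
190  107  25 248 255 254 253 255 255 240 161  70  93 108 112 109 109 111 108 103 146 207 217 255 255 252 250 251 255 241 174
191   68  32 124 246 253 253 253 254 255 255 193  99 106 109 110 111 111 105 102 241 255 255 255 253 249 249 251 252 255 211
192   77   9 137 239 253 253 252 253 255 255 187 102 110 109 109 109 108 109 100 239 255 254 253 253 250 250 250 250 253 255
193  197 121 245 240 252 253 253 254 255 204 116 109 109 109 109 108 109 105 102 255 255 254 253 253 239 248 252 252 252 255
194  255 213 255 219 250 253 254 255 255 201 123 109 109 110 109 109 111 109 108 125 255 255 253 254 240 226 250 255 255 255
195  247 165 254 195 249 255 255 200 130 140 126 113 111 109 109 112 111 109 110 128 255 255 254 255 243 242 230 255 201 204
196  212 130 255 197 249 255 255 200 139 142 129 113 107 110 107 110 105 106 115 133 255 255 190 250
[... 618 characters left out ...]
 90 255 219 137 126 206 251 252
202  171 118 121 112 135 140 101  96 115 140 148 123  95  90  90  95  98 112 138 135  97  96 130 246 176 123 125 231 251 251
203  170 117 121 117 126 140 141  94  85 101 124 138 142 151 152 152 140 126 114  86  90 134 142 160 133 127 120 234 252 251
204  171 115 120 118 116 128 139 142 112  87  88  91 101 111 111 112  96  84  90  96 133 143 126 114 123 129 121 237 252 251
205  193 114 116 119 121 117 120 138 142 145 113  85  82  81  85  93  93 102 138 148 136 119 118 119 124 127 117 252 254 251
foot near edge [288.9 201.5 295.2 201.2] stripe end [289.3 201.9 294.8 201.6]
rim [284.7 200.5 287.  201.9 289.5 202.7 292.2 202.9 294.8 202.4 297.2 201.3
 299.2 199.7]
```

```bash
python3 -c "
from workcell import arm
s=arm.read_state();print(s['time'],s['force'],s['opening']);print(arm.close_job())"
```

```text
34.7917 [-0.53422147 -0.20087883  3.75952132] 0.019420659972002992
the job is handed in; nothing more can be done
None
```

The striped tub is nested on the white tub and released, and I handed the job in at 34.8 s, still holding the probe upright on the yellow dot, foot along the stripe. The push averaged 6.4 N; the last single reading just before hand-in works out to about 5.5 N, and the job returned no verdict.

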